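Show the grooves of a cigar mould's top half, then hover it over its base

TASK

Pick up the loose top half of the wooden cigar mould and, held clear of the table, tip it up about 35 degrees with its far long edge raised so the roller across the table can see the grooves underneath; pause there a second, then bring it level again. Carry it up and over the row of cigar boxes, without bumping the boxes or shifting anything on the table, to the other half of the mould. Finish still holding it, steady and level about 1 cm above the tips of the two pins, with its two holes lined up over the pins and not touching: do not put it down or let go.

Things in the scene. Friction and masses are not known exactly. Their poses are not given: they have to be found in the camera images.
- mould_top: loose top half of the mould, grooves down: pale wood block 130 (x) x 180 (y) x 26 mm, about 0.3 kg, grip bar on its back. Two 16 mm through holes at y = +-76 mm, x = 0. Origin: centre of the lowest face; z up through the bar; +x points away from the robot at the start (turned at most 0.4 rad), so the far long edge is the one at +x. A half turn about z does not matter to the fit
- bar (a point): middle of the top half's darker wooden grip bar, 44 mm above the top half's lowest face; the bar is 24 mm thick (x), 100 mm long (y), 36 mm high, its top 62 mm above the lowest face; axes as the top half
- mould_base: fixed base half of the mould: pale wood block 130 (x) x 180 (y) mm, ribs 26 mm high, four brown cigars in its grooves (tops at 35 mm), two upright 8 mm pins at y = +-76 mm, x = 0, tips 44 mm above the table. Origin: centre of underside; z up, +x away from the robot (turned at most 0.4 rad). On the other side of the boxes from the top half; sides vary
- pin_tips (a point): point midway between the two pin tips of the base half, 44 mm above the table; axes as the base half
- box_near: closed wooden cigar box, 165 x 85 x 110 mm high, origin centre of underside, x its long way (away from the robot within 0.05 rad); nearer to the robot of the two in the row that runs away from the robot between the two mould halves
- box_far: the second closed wooden cigar box of the row, 165 x 85 x 110 mm high, origin centre of underside, 15 to 35 mm beyond the first
- bottle: clear plastic water bottle, 62 mm across, 190 mm high, standing behind the row of boxes, origin centre of underside
- tumbler: glass tumbler, 72 mm across, 100 mm high, origin centre of underside
- tin: low round tin with a screw lid, 80 mm across, 45 mm high, origin centre of underside
- phone: phone lying flat, 140 x 68 x 9 mm, origin centre of underside, on the left, beside the divided cigar tray
- bundle: four banded cigars side by side, 118 x 72 x 18 mm, lying flat, origin centre of underside
Not all that is in view belongs to the job. What is shaped like the mould_base but grey is not meant.

How it is judged:
On the way, in this order (a step that is already met when the one before it is completed fails the run):
1. the top half is held clear of the table and tipped 25 to 45 degrees with its far long edge raised (the bar's own direction within 12 degrees of level), for half a second (angle between mould_top's own x axis and vertical between 0.785 and 1.135 rad and angle between mould_top's own y axis and vertical between 1.36 and 1.78 rad and height (world z) of mould_top above 0.05 m and contact force between mould_top and the fingers above 0.5 N), for 0.5 s.
2. the top half is level again within 6 degrees, still held clear of the table (angle between mould_top's own z axis and vertical below 0.105 rad and height (world z) of mould_top above 0.05 m and contact force between mould_top and the fingers above 0.5 N), for 0.2 s.
At the end, for the whole second after the job is handed in: The top half is held by the fingers, still, its lowest face 3 to 20 mm above the pin tips, centred over the base within 7 mm, turned with it within 4.5 degrees (either way round), level within 4 degrees, and not touching the base (horizontal distance between mould_top and pin_tips below 0.007 m and angle between the y axis of mould_top and the y axis of mould_base, either way round below 0.08 rad and angle between mould_top's own z axis and vertical below 0.07 rad and z of mould_top in the frame of pin_tips between 0.003 and 0.02 m and contact force between mould_top and mould_base below 0.05 N and contact force between mould_top and the fingers above 0.5 N and linear speed of mould_top below 0.02 m/s and angular speed of mould_top below 0.1 rad/s); the arm keeps its last pose, push and grip.
It fails at once if the top half bumps the base half (contact force between mould_top and mould_base above 1 N).
It fails at once if the top half bumps a box of the row (contact force between mould_top and box_near above 1 N or contact force between mould_top and box_far above 1 N).
It fails at once if the top half crosses the line of the boxes lower than their tops (height (world z) of mould_top below 0.105 m and y of mould_top in the frame of box_near between -0.03 and 0.03 m).
It fails at once if something else on the table is shifted by more than 15 mm (distance of any of box_near, box_far, bottle, tumbler, tin, phone, bundle from where it was at the start of the episode above 0.015 m).
It also fails if it takes over 48 s, if anything falls off the work surface, if the arm or the gripper's body presses on something with over 40 N, if the wrist force passes 120 N, or if a joint passes its speed limit or range.

ROBOT

A 6-joint arm with a two-finger parallel gripper is mounted at the origin on the work surface. World frame = base frame: x ahead of the robot, y to its left, z up, the work surface at z = 0. Lengths are in m, angles in rad, forces in N, time in s.
With the tool pointing down it reaches from about 0.375 to 0.9 m from the base axis. Payload 3.1 kg.
Tool frame: the origin (TCP) lies at the centre of the arm's flange, where the gripper is bolted on; the fingertips stand robot.tip_extent ahead of it and the grasp point (between the pads) lies 164 mm ahead of it (robot.tip_extent is the distance from the TCP to the fingertips, in m); z points along the fingers, y is the line along which they close (so a half turn about z gives the same grasp; the last joint's range is limited). The gripper opens to 87 mm and grips with 3 to 60 N. Pads are 19 mm wide; open, the fingers measure 117 mm over their backs; the gripper's body (75 mm by 190 mm) begins 51 mm behind the grasp point.
Start: joints at [1.014, 0.527, 1.433, -0, 1.181, -0.178], TCP at [0.231, 0.581, 0.405] pointing down, gripper open.
Joint ranges: [-3.08, 3.08], [-0.75, 2.2], [0.22, 2.44], [-1.43, 4.57], [0, 2.65], [-2.85, 2.85]. Speed limits (rad/s): [2.79, 2.79, 3.14, 3.14, 3.14, 3.14].

INTERFACE

Orientations are given as a unit quaternion [x, y, z, w].
In Python, from rig import get_obs, camera, hand_in, cut_out, robot gives the robot as it stands.
- The arm moves only by the tool step_arm, never from a script. Its argument "rows" is a list of rows, each a list of 6 numbers: the shift along the world's x, y, z in m, then the turn, a rotation vector about the world's x, y, z in degrees. A call has 1 to 12 rows; each row shifts and turns the commanded pose from where the row before left it; what a row does not reach is not made up. A row lasts 1/8 s, in which the tool goes at most 62.5 mm and 10.7 degrees, less where a joint would pass 70% of its speed; a pose out of reach is approached as far as the arm can. A call is refused whole if a number of a shift passes 0.0625 or a number of a turn 10.7, either way. A call with a gripper value outside its range is refused whole. "jaw" is the finger opening in m, from 0 to 0.087, set as the call begins (left out, the last holds). The fingers move at their own pace and stop on an object; "squeeze" is the grip in N (left out, the last holds). Time passes only in rows, so rows that do not move let the fingers close. It gives the time, the measured TCP pose, the force, the opening and the grip force at its end, in the units of the state.
- get_obs(): the state, without advancing time (a new reading comes with each control period).
- camera(name): name is "scene" or "top"; returns a dict with "pixels" (420x560x3 uint8, blue, green, red), "depth" (420x560 float32, m along the optical axis (not along the pixel's ray), 0 where there is no reading), "fov_y" (degrees; the focal length in pixels is half the picture's height over the tangent of half this angle, whatever the lens; pixels are square), "cx", "cy" (the principal point, pixels), "k1" (the pictures are not rectified: a ray, as slopes to the right and down, at radius r is drawn at 1 + k1 r^2 times it, then the intrinsics apply), "extrinsics" (4x4, takes a point from camera to world coordinates). Camera axes: x right, y up, looking along -z (the intrinsics and any distortion apply to the point x, -y, -z); pixel columns grow to the right and rows downward; lengths in m; the calibration is good to about 2 mm. A picture is of the moment at which its call begins.
- hand_in(): hands the job in; it is judged then, once.
Trained networks look in the newest picture that a camera, given by its name, has taken for a name from the list of things; names that differ only in an ending like _2 or _b are one class to them, and where a whole thing is asked for, a point or a joint stands for the part that bears it (a point fixed in the world has none). Each returns a list of dicts, best first, with "confidence" (0 to 1); they miss things now and then, are a little off and sometimes report something else, mostly with a low value. They report only what shows in the picture. A call takes as long as a camera call. They do not tell look-alikes from the thing itself.
- cut_out(label, camera): "region" (420x560 bool, what is visible of it) and "extent" ([centre column, centre row, width, height] in pixels, round what is visible of it).
The state is a dict: "time": time; "q": joint angles; "joint_velocities": joint speeds; "joint_torque": joint torques, N m; "position": TCP position; "tool_rot": TCP orientation; "ft_force": force on the tool from outside, world axes, zero at the start; "moment": the same for the moment, N m; "grip_width": finger opening in m; "grip_force": force on a finger pad.
Only numpy, scipy, OpenCV 4.12 (cv2) and the standard library are available. Lean on these libraries where they do the work, as an engineer would, in place of code of your own. Each camera call takes 0.05 s, during which the arm holds its last target. There are 200 camera calls.

## Working session

There is one attempt and no reset: what is moved stays moved. The work goes in short steps, Python scripts to look and compute and a tool call to move; the robot and the scene stay as the last step left them, time stands still between calls to the robot, and variables do not carry over. Pictures are saved under pics/ and viewed, at most 10 in all, crops included, and the job is handed in when it is done.

Besides the shell and the picture viewer there is one more tool, called after "Call:" by a JSON object that holds its "op" and its "data", one argument or row to a line. step_arm: Moves the arm, as the interface text tells. Its arguments: {"type":"object","properties":{"rows":{"type":"array"},"jaw":{"type":"number"},"squeeze":{"type":"number"}},"required":["rows"]}

```bash
mkdir -p pics; ls; cat > h.py <<'E'
import numpy as np, cv2
from rig import get_obs, camera, hand_in, cut_out, robot
def rays(c):
    f=210/np.tan(np.radians(c["fov_y"])/2)
    K=np.array([[f,0,c["cx"]],[0,f,c["cy"]],[0,0,1.]])
    return K
def pts(c):
    "world points for every pixel (420,560,3)"
    K=rays(c); u,v=np.meshgrid(np.arange(560.),np.arange(420.))
    xd=(u-K[0,2])/K[0,0]; yd=(v-K[1,2])/K[1,1]
    x,y=xd.copy(),yd.copy()
    for _ in range(20):
        s=1+c["k1"]*(x*x+y*y); x,y=xd/s,yd/s
    d=c["depth"]; P=np.stack([x*d,-y*d,-d,np.ones_like(d)],-1)@np.array(c["extrinsics"]).T
    P=P[...,:3]; P[d<=0]=np.nan
    return P
def proj(c,p):
    K=rays(c); q=np.linalg.inv(c["extrinsics"])@np.r_[p,1]
    x,y=q[0]/-q[2],-q[1]/-q[2]; s=1+c["k1"]*(x*x+y*y)
    return K[0,0]*x*s+K[0,2],K[1,1]*y*s+K[1,2]
E
python3 - <<'E'
from h import *
print(robot.tip_extent,get_obs())
for n in("scene","top"):
    c=camera(n); cv2.imwrite(f"pics/{n}0.png",c["pixels"]); np.savez(f"{n}0.npz",**c)
    print(n,c["fov_y"],c["k1"],np.round(c["extrinsics"],3).tolist())
    P=pts(c)
    for l in("mould_top","bar","mould_base","box_near","box_far","bottle","tumbler","tin","phone","bundle"):
        for d in cut_out(l,n)[:3]:
            print(l,round(d["confidence"],2),np.round(d["extent"]).tolist(),np.round(np.nanmedian(P[d["region"]],0),3), np.round(np.nanpercentile(P[d["region"]],98,axis=0),3))
E
```

```text
pics
0.1822 {'time': 0.0, 'q': array([ 1.01449309e+00,  5.28460587e-01,  1.43388142e+00, -9.78981894e-06,
        1.18141079e+00, -1.78479494e-01]), 'joint_velocities': array([ 2.84945730e-04,  1.51099336e-04, -4.99556022e-04, -5.17050998e-04,
       -2.07303829e-03,  7.98317324e-05]), 'joint_torque': array([-1.07447573e-03, -4.40042889e+01, -1.76591277e+01,  6.32334058e-02,
        5.83100086e-02, -1.60717468e-04]), 'position': array([0.23034133, 0.58064096, 0.40378129]), 'tool_rot': array([ 1.87788298e-01,  9.82208933e-01, -1.00962287e-03, -3.83718484e-04]), 'ft_force': array([ 0.21584789,  0.63691975, -0.4661709 ]), 'moment': array([0.00164   , 0.0015864 , 0.02106423]), 'grip_force': 0.0, 'grip_width': 0.08728893034001309}
scene 50.13587518984268 0.007215427559499147 [[-0.531, -0.584, 0.615, 1.16], [0.847, -0.381, 0.37, 0.452], [0.018, 0.717, 0.697, 0.823], [0.0, 0.0, 0.0, 1.0]]
mould_top 0.71 [206.0, 187.0, 82.0, 51.0] [ 0.479 -0.194  0.027] [ 0.536 -0.117  0.064]
bar 0.98 [206.0, 187.0, 83.0, 56.0] [ 0.479 -0.193  0.027] [ 0.536 -0.117  0.064]
mould_base 0.9 [416.0, 202.0, 82.0,
[... 1302 characters left out ...]
 65.0, 64.0] [0.193 0.287 0.026] [0.272 0.381 0.037]
box_near 0.76 [300.0, 220.0, 31.0, 56.0] [0.459 0.01  0.109] [0.539 0.049 0.114]
box_far 0.67 [299.0, 219.0, 34.0, 53.0] [0.459 0.01  0.109] [0.54  0.05  0.114]
box_far 0.61 [305.0, 161.0, 29.0, 59.0] [ 0.639 -0.009  0.109] [0.73  0.031 0.114]
bottle 0.71 [291.0, 108.0, 16.0, 31.0] [0.802 0.038 0.121] [0.827 0.065 0.19 ]
tumbler 0.66 [205.0, 138.0, 24.0, 30.0] [0.737 0.322 0.056] [0.76  0.35  0.102]
tin 0.93 [400.0, 148.0, 24.0, 25.0] [ 0.694 -0.332  0.043] [ 0.733 -0.302  0.049]
phone 0.77 [157.0, 200.0, 18.0, 42.0] [0.521 0.473 0.009] [0.589 0.506 0.013]
bundle 0.64 [367.0, 142.0, 24.0, 35.0] [ 0.719 -0.218  0.016] [ 0.778 -0.182  0.022]
```

```bash
python3 - <<'E'
from h import *
a=cv2.imread("pics/top0.png")
cv2.imwrite("pics/top0b.png",cv2.resize(a,(800,600),interpolation=cv2.INTER_CUBIC))
E
```

```text
(no output)
```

View pics/scene0.png

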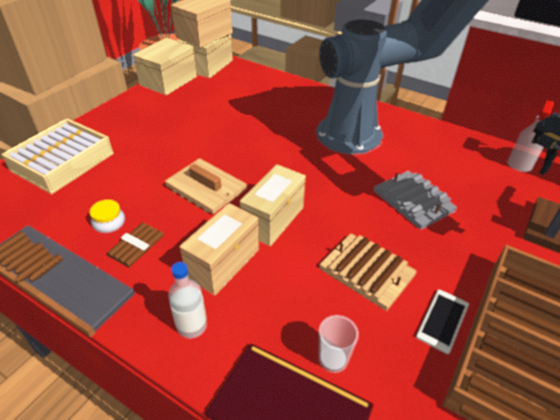

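View pics/top0b.png

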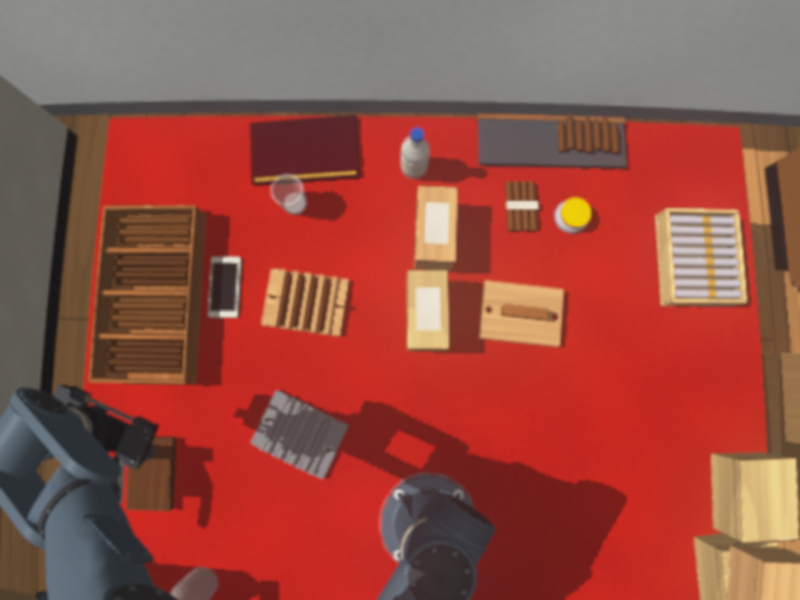

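The mould top is at scene (206,187) / top (365,220). There are two base candidates. The wooden one with cigars, at scene (368,271) / top (213,212), fits the description. The grey look-alike, at scene (416,202) / top (207,304), does not. Next I'll fit the poses and check them in one crop.

```bash
cat > fit.py <<'E'
from h import *
from scipy.optimize import minimize
def rectfit(xy,L=(.130,.180),th0=0):
    """pose of the rectangle (x,y sides L) bounding the points: robust, fixed size"""
    def cost(p):
        c,s=np.cos(p[2]),np.sin(p[2]); d=xy-p[:2]
        u=np.c_[c*d[:,0]+s*d[:,1],-s*d[:,0]+c*d[:,1]]
        e=np.abs(u)-np.array(L)/2
        return np.mean(np.clip(e,0,.01).sum(1)**1)
    c0=(np.percentile(xy,1,axis=0)+np.percentile(xy,99,axis=0))/2
    best=min((minimize(cost,[*c0,t],method="Nelder-Mead",options=dict(initial_simplex=np.array([[*c0,t],[c0[0]+.01,c0[1],t],[c0[0],c0[1]+.01,t],[*c0,t+.1]]),xatol=1e-5,fatol=1e-9)) for t in np.arange(-.4,.41,.1)+th0),key=lambda r:r.fun)
    return best.x,best.fun
def rect(xy):
    (cx,cy),(w,h),a=cv2.minAreaRect(xy.astype(np.float32)*1000)
    if w>h: w,h,a=h,w,a-90
    return np.round([cx/1000,cy/1000,w/1000,h/1000,(a+90)%180-90],4)
E
python3 - <<'E'
from fit import *
for n in("scene","top"):
    c=dict(np.load(f"{n}0.npz")); P=pts(c)
    def near(cx,cy,r,z0,z1):
        m=np.hypot(P[...,0]-cx,P[...,1]-cy)<r
        return P[m&(P[...,2]>z0)&(P[...,2]<z1)]
    for nm,cx,cy in(("top",.465,-.205),("base",.495,.28)):
        for z0,z1 in((.021,.031),(.012,.05)):
            q=near(cx,cy,.13,z0,z1)[:,:2]; print(n,nm,z0,len(q),"minrect",rect(q),"fit",*map(lambda v:np.round(v,4),rectfit(q)))
    q=near(.465,-.205,.1,.055,.07); print(n,"bar",len(q),rect(q[:,:2]),np.round(np.median(q,0),4),"plank z",np.median(near(.465,-.205,.12,.02,.032)[:,2]))
    q=near(.495,.28,.13,.0395,.055); print(n,"pins",np.round(q,3).tolist())
    for nm,cx,cy in(("near",.46,.01),("far",.64,-.01)):
        q=near(cx,cy,.1,.1,.12); print(n,nm,len(q),rect(q[:,:2]))
    print(n,"table",np.nanmedian(near(.3,.0,.1,-.03,.03)[:,2]))
a=cv2.imread("pics/top0.png"); c=dict(np.load("top0.npz"))
x=cv2.resize(a[180:260,160:420],None,fx=3,fy=3,interpolation=cv2.INTER_CUBIC)
cv2.imwrite("pics/crop.png",x)
E
```

```text
scene top 0.021 1662 minrect [ 0.4651 -0.2086  0.1346  0.184  -5.4814] fit [ 0.4661 -0.2085 -0.1   ] 0.0
scene top 0.012 2051 minrect [ 0.4653 -0.2086  0.1351  0.184  -5.4814] fit [ 0.4664 -0.2081 -0.0994] 0.0
scene base 0.021 1411 minrect [ 0.4901  0.2891  0.1334  0.1673 -7.6989] fit [ 0.4904  0.289  -0.1427] 0.0
scene base 0.012 3712 minrect [ 0.4895  0.2855  0.1334  0.1792 -7.8433] fit [ 0.4903  0.2857 -0.1323] 0.0
scene bar 268 [ 0.4665 -0.2082  0.0265  0.1033 -6.676 ] [ 0.4689 -0.2053  0.0622] plank z 0.026963988508522108
scene pins [[0.477, 0.208, 0.046], [0.481, 0.207, 0.045], [0.481, 0.21, 0.047], [0.48, 0.212, 0.047], [0.481, 0.208, 0.042], [0.481, 0.21, 0.044], [0.479, 0.212, 0.043], [0.481, 0.211, 0.04], [0.481, 0.213, 0.041], [0.469, 0.274, 0.04], [0.46, 0.337, 0.04], [0.496, 0.33, 0.04], [0.499, 0.358, 0.045], [0.495, 0.36, 0.042], [0.501, 0.357, 0.043], [0.499, 0.359, 0.042], [0.501, 0.361, 0.045], [0.497, 0.362, 0.043], [0.501, 0.358, 0.04], [0.501, 0.36, 0.042], [0.501, 0.362, 0.042], [0.499, 0.363, 0.042], [0.503, 0.361, 0.04], [0.503, 0.363, 0.042]]
scene near 1762 
[... 417 characters left out ...]
 0.4867  0.2809  0.1306  0.1724 -7.6804] fit [ 0.4863  0.2803 -0.1339] 0.0
top base 0.012 2148 minrect [ 0.4871  0.2843  0.1306  0.1819 -7.7944] fit [ 0.487   0.2843 -0.1362] 0.0
top bar 232 [ 0.4632 -0.2099  0.0242  0.0977 -7.204 ] [ 0.4636 -0.21    0.0611] plank z 0.02521908791964611
top pins [[0.5, 0.36, 0.044], [0.5, 0.358, 0.042], [0.501, 0.239, 0.04], [0.497, 0.358, 0.04], [0.495, 0.236, 0.04], [0.478, 0.209, 0.046], [0.479, 0.207, 0.04], [0.475, 0.209, 0.044], [0.476, 0.206, 0.041], [0.472, 0.238, 0.04]]
top near 1506 [ 4.62400e-01  7.00000e-03  8.38000e-02  1.61600e-01 -8.95326e+01]
top far 1457 [ 6.370e-01 -1.040e-02  8.550e-02  1.910e-01  8.805e+01]
top table -0.0004446136614678631
```

View pics/crop.png

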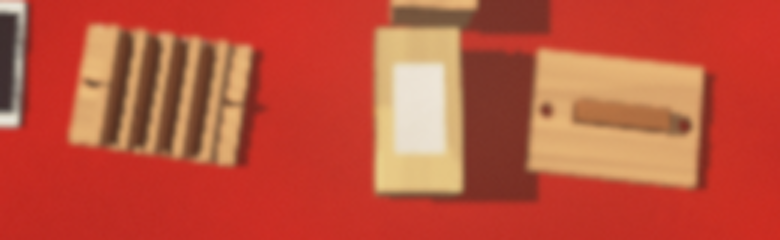

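The crop confirms it. The base with cigars and two pins is at crop (160,95) and the mould top with its bar at (617,118). The fitted poses are top (0.465, -0.209, yaw -5.65°) and base (0.488, 0.285, yaw -7.75°).

Call:
{"op": "step_arm", "data": {
  "rows": [
    [0.0275,-0.035,0,0,0,-3.7],
    [0.0275,-0.035,0,0,0,-3.7],
    [0.0275,-0.035,0,0,0,-3.7],
    [0.0275,-0.035,0,0,0,-3.7],
    [0.0275,-0.035,0,0,0,-3.7],
    [0.0275,-0.035,0,0,0,-3.7],
    [0.0275,-0.035,0,0,0,-3.7],
    [0.0275,-0.035,0,0,0,-3.7],
    [0.0015,-0.051,0,0,0,-3.7],
    [0.0015,-0.051,0,0,0,-3.7],
    [0.0015,-0.051,0,0,0,-3.7],
    [0.0015,-0.051,0,0,0,-3.7]
  ],
  "jaw": 0.087,
  "squeeze": 40
}}

```text
time: 2.6
position: [0.4565, 0.0953, 0.405]
tool_rot: [0.546, 0.838, 0.0, 0.0]
ft_force: [0.9, -0.5, -0.6]
grip_width: 0.0873
grip_force: 0.0
```

Call:
{"op": "step_arm", "data": {
  "rows": [
    [0.0015,-0.051,0,0,0,-3.7],
    [0.0015,-0.051,0,0,0,-3.7],
    [0.0015,-0.051,0,0,0,-3.7],
    [0.0015,-0.051,0,0,0,-3.7],
    [0.0015,-0.051,0,0,0,-3.7],
    [0.0015,-0.051,0,0,0,-3.7],
    [0,0,-0.03,0,0,-3.6],
    [0,0,-0.03,0,0,-3.7],
    [0,0,0,0,0,0],
    [0,0,0,0,0,0]
  ]
}}

```text
time: 3.85
position: [0.4659, -0.2092, 0.3456]
tool_rot: [0.74, 0.672, 0.0, 0.001]
ft_force: [0.4, -0.4, -0.6]
grip_width: 0.087
grip_force: 0.0
```

```bash
cat > st.py <<'E'
from h import *
from scipy.spatial.transform import Rotation as R
def st():
    o=get_obs(); M=R.from_quat(o["tool_rot"]).as_matrix()
    print("t",round(o["time"],2),"tcp",np.round(o["position"],4),"grasp",np.round(o["position"]+.164*M[:,2],4),"yaw_y",round(np.degrees(np.arctan2(M[1,1],M[0,1])),2),"z",np.round(M[:,2],4),"w",round(o["grip_width"],4),"F",o["grip_force"],"q",np.round(o["q"],3),"ft",np.round(o["ft_force"],1))
    return o,M
E
python3 -c "from st import *;st()"
```

```text
t 3.85 tcp [ 0.4659 -0.2092  0.3456] grasp [ 0.4661 -0.2094  0.1816] yaw_y -5.48 z [ 1.2e-03 -9.0e-04 -1.0e+00] w 0.087 F 0.0 q [-0.641  0.461  1.778  0.     0.902 -0.546] ft [ 0.4 -0.4 -0.6]
```

Call:
{"op": "step_arm", "data": {
  "rows": [
    [0,0,-0.03,0,0,0],
    [0,0,-0.03,0,0,0],
    [0,0,-0.03,0,0,0],
    [0,0,-0.025,0,0,0],
    [0,0,-0.018,0,0,0],
    [0,0,0,0,0,0],
    [0,0,0,0,0,0]
  ]
}}

```text
time: 4.72
position: [0.4662, -0.2093, 0.213]
tool_rot: [0.74, 0.672, 0.0, 0.001]
ft_force: [1.0, -0.1, 0.8]
grip_width: 0.0872
grip_force: 0.0
```

Call:
{"op": "step_arm", "data": {
  "rows": [
    [0,0,0,0,0,0],
    [0,0,0,0,0,0],
    [0,0,0,0,0,0],
    [0,0,0,0,0,0],
    [0,0,0,0,0,0],
    [0,0,0,0,0,0]
  ],
  "jaw": 0,
  "squeeze": 40
}}

```text
time: 5.48
position: [0.4655, -0.2091, 0.2117]
tool_rot: [0.74, 0.672, -0.0, -0.0]
ft_force: [1.1, 0.1, -0.1]
grip_width: 0.035
grip_force: 0.0
```

```bash
python3 -c "from st import *;st()"
```

```text
t 5.47 tcp [ 0.4655 -0.2091  0.2117] grasp [ 0.4655 -0.2091  0.0477] yaw_y -5.55 z [-1.e-04  1.e-04 -1.e+00] w 0.035 F 0.0 q [-0.641  0.698  1.861  0.     0.583 -0.545] ft [ 1.1  0.1 -0.1]
```

Still closing.

Call:
{"op": "step_arm", "data": {
  "rows": [
    [0,0,0,0,0,0],
    [0,0,0,0,0,0],
    [0,0,0,0,0,0],
    [0,0,0,0,0,0]
  ]
}}

```text
time: 5.98
position: [0.4656, -0.2091, 0.2117]
tool_rot: [0.74, 0.672, 0.0, 0.0]
ft_force: [1.3, 0.7, -0.8]
grip_width: 0.0236
grip_force: 40.0
```

Call:
{"op": "step_arm", "data": {
  "rows": [
    [0,0,0.005,0,0,0],
    [0,0,0.015,0,0,0],
    [0,0,0.025,0,0,0],
    [0.005,0,0.03,0,0,0],
    [0.01,0,0.03,0,0,0],
    [0.01,0,0.03,0,0,0],
    [0.01,0,0.025,0,0,0],
    [0.005,0,0.01,0,0,0],
    [0,0,0,0,0,0],
    [0,0,0,0,0,0]
  ]
}}

```text
time: 7.22
position: [0.5047, -0.2087, 0.3806]
tool_rot: [0.741, 0.672, -0.0, -0.002]
ft_force: [0.2, 0.2, -2.4]
grip_width: 0.024
grip_force: 40.0
```

```bash
python3 - <<'E'
from st import *
st()
c=camera("scene"); cv2.imwrite("pics/lift.png",c["pixels"])
E
```

```text
t 7.22 tcp [ 0.5047 -0.2087  0.3806] grasp [ 0.5042 -0.2084  0.2166] yaw_y -5.55 z [-0.0028  0.0018 -1.    ] w 0.024 F 39.98937148600817 q [-0.597  0.453  1.656 -0.     1.035 -0.5  ] ft [ 0.2  0.2 -2.4]
```

View pics/lift.png

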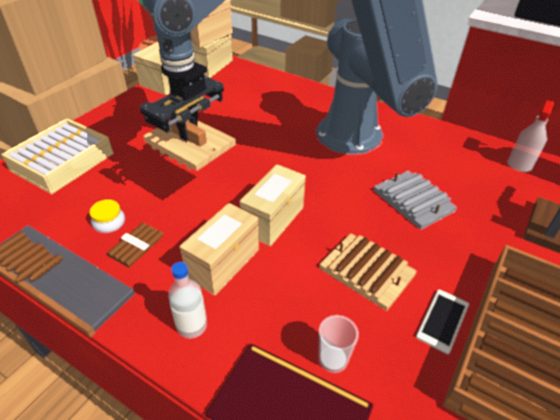

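The top half is held level above the table, at scene (190,140). Next I tip it 35°.

Call:
{"op": "step_arm", "data": {
  "rows": [
    [-0.005,0.0005,0,-0.3,-3,0],
    [-0.009,0.001,0,-0.5,-5,0],
    [-0.01,0.001,0,-0.5,-5,0],
    [-0.01,0.001,0,-0.5,-5,0],
    [-0.01,0.001,0,-0.5,-5,0],
    [-0.01,0.001,0,-0.5,-5,0],
    [-0.009,0.001,0,-0.5,-4.8,0],
    [-0.003,0.0005,0,-0.2,-2,0],
    [0,0,0,0,0,0],
    [0,0,0,0,0,0]
  ]
}}

```text
time: 8.52
position: [0.4394, -0.2021, 0.3813]
tool_rot: [0.706, 0.641, 0.201, 0.222]
ft_force: [-0.1, 0.1, -3.6]
grip_width: 0.0237
grip_force: 40.0
```

```bash
python3 - <<'E'
from st import *
st()
c=camera("scene"); cv2.imwrite("pics/tilt.png",c["pixels"][40:260,80:340])
P=pts(c); m=(np.linalg.norm(P-np.array([.53,-.21,.2]),axis=-1)<.14)&(P[...,2]>.08)
for d in cut_out("mould_top","scene")[:2]:
    Q=P[d["region"]&m]; print(d["confidence"],len(Q),np.round(np.percentile(Q,[2,98],axis=0),3))
E
```

```text
t 8.53 tcp [ 0.4394 -0.2021  0.3813] grasp [ 0.5328 -0.2114  0.2468] yaw_y -5.5 z [ 0.5691 -0.0567 -0.8203] w 0.0237 F 39.98972265981138 q [-0.755  0.329  1.981  0.859  0.479 -1.365] ft [-0.1  0.1 -3.6]
0.73 1917 [[ 0.508 -0.298  0.194]
 [ 0.612 -0.12   0.266]]Traceback (most recent call last):
  File "<stdin>", line 6, in <module>
    return _quantile_unchecked(
        a, q, axis, out, overwrite_input, method, keepdims, weights)
    return _ureduce(a,
                    func=_quantile_ureduce_func,
    ...<5 lines>...
                    overwrite_input=overwrite_input,
                    method=method)
    r = func(a, **kwargs)
    result = _quantile(arr,
                       quantiles=q,
    ...<2 lines>...
                       out=out,
                       weights=wgt)
    slices_having_nans = np.isnan(arr[-1, ...])
                                  ~~~^^^^^^^^^
IndexError: index -1 is out of bounds for axis 0 with size 0
```

View pics/tilt.png

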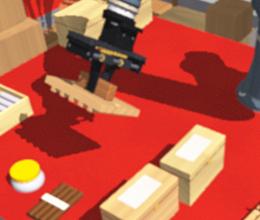

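The block is tipped about 35° with its far edge up; its grooved edge shows at crop (90,95). I'll pause here, then bring it level.

Call:
{"op": "step_arm", "data": {
  "rows": [
    [0,0,0,0,0,0],
    [0,0,0,0,0,0],
    [0,0,0,0,0,0],
    [0,0,0,0,0,0],
    [0,0,0,0,0,0],
    [0,0,0,0,0,0],
    [0,0,0,0,0,0],
    [0,0,0,0,0,0],
    [0,0,0,0,0,0]
  ]
}}

```text
time: 9.75
position: [0.4395, -0.2021, 0.3817]
tool_rot: [0.706, 0.641, 0.201, 0.223]
ft_force: [-0.7, 0.0, -2.9]
grip_width: 0.0238
grip_force: 40.0
```

Call:
{"op": "step_arm", "data": {
  "rows": [
    [0.003,-0.0005,0,0.2,2,0],
    [0.009,-0.001,0,0.5,4.8,0],
    [0.01,-0.001,0,0.5,5,0],
    [0.01,-0.001,0,0.5,5,0],
    [0.01,-0.001,0,0.5,5,0],
    [0.01,-0.001,0,0.5,5,0],
    [0.009,-0.001,0,0.5,5,0],
    [0.005,-0.0005,0,0.3,3,0],
    [0,0,0,0,0,0],
    [0,0,0,0,0,0],
    [0,0,0,0,0,0],
    [0,0,0,0,0,0]
  ]
}}

```text
time: 11.25
position: [0.5052, -0.2091, 0.3818]
tool_rot: [0.741, 0.672, 0.0, 0.0]
ft_force: [0.1, -0.2, -2.2]
grip_width: 0.0235
grip_force: 40.0
```

```bash
python3 -c "from st import *;st()"
```

```text
t 11.25 tcp [ 0.5052 -0.2091  0.3818] grasp [ 0.5053 -0.2091  0.2178] yaw_y -5.56 z [ 3.e-04  1.e-04 -1.e+00] w 0.0235 F 39.98950623907149 q [-0.597  0.452  1.655  0.     1.035 -0.5  ] ft [ 0.1 -0.2 -2.2]
```

Call:
{"op": "step_arm", "data": {
  "rows": [
    [0,0.01,0.01,0,0,0],
    [0,0.025,0.01,0,0,0],
    [-0.001,0.04,0,0,0,-0.2],
    [-0.002,0.045,0,0,0,-0.2],
    [-0.002,0.05,0,0,0,-0.2],
    [-0.002,0.05,0,0,0,-0.2],
    [-0.002,0.05,0,0,0,-0.2],
    [-0.002,0.05,0,0,0,-0.2],
    [-0.002,0.05,0,0,0,-0.2],
    [-0.002,0.05,0,0,0,-0.2],
    [-0.0015,0.04,0,0,0,-0.2],
    [0,0.02,0,0,0,-0.2]
  ]
}}

```text
time: 12.75
position: [0.488, 0.2735, 0.4026]
tool_rot: [0.751, 0.66, 0.001, -0.0]
ft_force: [0.6, -1.3, -2.6]
grip_width: 0.0236
grip_force: 40.0
```

Call:
{"op": "step_arm", "data": {
  "rows": [
    [0,0.014,-0.01,0,0,-0.1],
    [0,0,-0.02,0,0,0],
    [0,0,-0.03,0,0,0],
    [0,0,-0.025,0,0,0],
    [0,0,-0.01,0,0,0],
    [0,0,0,0,0,0],
    [0,0,0,0,0,0],
    [0,0,0,0,0,0]
  ]
}}

```text
time: 13.75
position: [0.4894, 0.285, 0.3078]
tool_rot: [0.753, 0.658, 0.001, 0.0]
ft_force: [0.4, -0.2, -3.2]
grip_width: 0.0237
grip_force: 40.0
```

```bash
python3 - <<'E'
from st import *
from fit import *
o,M=st()
g=o["position"]+.164*M[:,2]
for n in("scene","top"):
    c=camera(n); np.savez(f"{n}1.npz",**c); cv2.imwrite(f"pics/{n}1.png",c["pixels"])
    P=pts(c); zt=g[2]-.048+.026
    hr=np.hypot(P[...,0]-g[0],P[...,1]-g[1])<.125
    q=P[hr&(abs(P[...,2]-zt)<.005)]; 
    print(n,zt,len(q),np.median(q[:,2]),rect(q[:,:2]),rectfit(q[:,:2]))
    A=np.c_[q[:,:2]-g[:2],np.ones(len(q))]; k=np.linalg.lstsq(A,q[:,2],rcond=None)[0]; print("slope deg",np.degrees(k[:2]),"z@c",k[2])
    q=P[hr&(P[...,2]<.05)&(P[...,2]>.012)]; print("base",len(q),rectfit(q[:,:2]))
x=cv2.imread("pics/scene1.png")[150:320,280:460]; cv2.imwrite("pics/crop1.png",cv2.resize(x,None,fx=3,fy=3,interpolation=cv2.INTER_CUBIC))
E
```

```text
t 13.75 tcp [0.4894 0.285  0.3078] grasp [0.4897 0.2852 0.1438] yaw_y -7.65 z [ 2.2e-03  8.0e-04 -1.0e+00] w 0.0237 F 39.989451030269265 q [0.33  0.58  1.671 0.    0.889 0.464] ft [ 0.4 -0.2 -3.2]
scene 0.12181197273640366 2401 0.12291877157243702 [ 0.4898  0.2852  0.1343  0.1808 -8.5231] (array([ 0.49034518,  0.28497315, -0.13547106]), np.float64(1.433219896850393e-05))
slope deg [-0.22196512 -0.04194592] z@c 0.12289021435957502
base 2219 (array([ 0.49105641,  0.28536093, -0.12429935]), np.float64(2.7007664751499753e-06))
top 0.12181197273640366 790 0.12112419721271139 [ 0.4879  0.2844  0.1304  0.1825 -8.0084] (array([ 0.48058826,  0.23297126, -0.14167976]), np.float64(8.913371438281953e-05))
slope deg [ 0.2995617  -0.12838003] z@c 0.12101866673484792
base 162 (array([ 0.47687539,  0.21724622, -0.155607  ]), np.float64(0.0))
```

View pics/crop1.png

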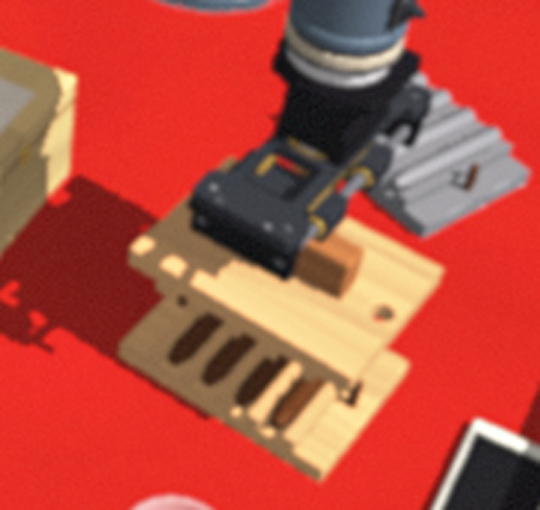

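The mould is held level over the wooden base, with a block hole at crop (383,313) and a pin at (350,395). Both cameras put the offset within about 1 mm and the yaws match. I'll lower it to about 11 mm above the pin tips.

Call:
{"op": "step_arm", "data": {
  "rows": [
    [-0.0005,0,-0.005,0,0,0],
    [0,0,-0.01,0,0,0],
    [0,0,-0.01,0,0,0],
    [0,0,-0.008,0,0,0],
    [0,0,-0.005,0,0,0],
    [0,0,-0.003,0,0,0],
    [0,0,0,0,0,0],
    [0,0,0,0,0,0],
    [0,0,0,0,0,0],
    [0,0,0,0,0,0]
  ]
}}

```text
time: 15.1
position: [0.4885, 0.2849, 0.266]
tool_rot: [0.753, 0.658, 0.0, 0.0]
ft_force: [0.8, -0.7, -2.7]
grip_width: 0.0237
grip_force: 40.0
```

```bash
python3 - <<'E'
from st import *
from fit import *
o,M=st()
g=o["position"]+.164*M[:,2]
for n in("scene","top"):
    c=camera(n); cv2.imwrite(f"pics/{n}2.png",c["pixels"])
    P=pts(c); zt=g[2]-.048+.026
    hr=np.hypot(P[...,0]-g[0],P[...,1]-g[1])<.125
    q=P[hr&(abs(P[...,2]-zt)<.005)]
    print(n,zt,len(q),rect(q[:,:2]))
    A=np.c_[q[:,:2]-g[:2],np.ones(len(q))]; k=np.linalg.lstsq(A,q[:,2],rcond=None)[0]; print("slope deg",np.degrees(k[:2]),"z@c",k[2])
x=cv2.imread("pics/scene2.png")[150:320,280:460]; cv2.imwrite("pics/crop2.png",cv2.resize(x,None,fx=3,fy=3,interpolation=cv2.INTER_CUBIC))
E
```

```text
t 15.1 tcp [0.4885 0.2849 0.266 ] grasp [0.4886 0.285  0.102 ] yaw_y -7.64 z [ 4.e-04  1.e-04 -1.e+00] w 0.0237 F 39.989628195762634 q [0.33  0.645 1.698 0.    0.799 0.464] ft [ 0.8 -0.7 -2.7]
scene 0.0799701459176466 2261 [ 0.4885  0.2845  0.1343  0.1812 -7.8359]
slope deg [-0.24673231 -0.01908263] z@c 0.08105546879066781
top 0.0799701459176466 731 [ 0.4799  0.236   0.0854  0.1305 82.4935]
slope deg [ 0.17964763 -0.38565797] z@c 0.07901170054218426
```

View pics/crop2.png

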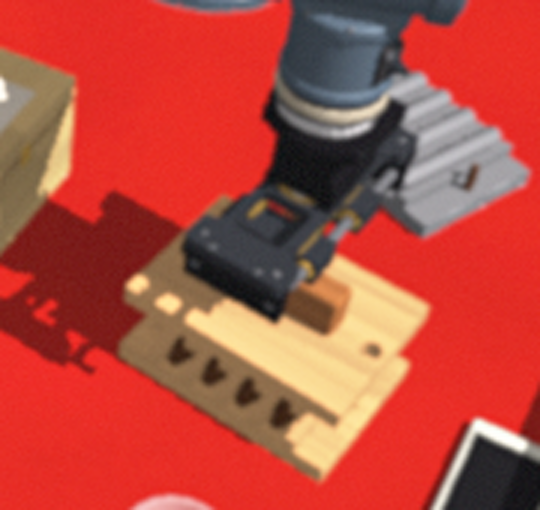

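The block is level about 10 mm above the pin tips and square with the base, with its edges parallel at crop (270,350). No contact force shows, so I'm handing in.

```bash
python3 -c "
from h import *
print(hand_in())"
```

```text
the job is handed in; nothing more can be done
None
```

I handed the job in with the top half still gripped, level and about 10 mm above the pin tips, measured within about 1–2 mm of centre. It was tipped about 35° for over a second and levelled again on the way. The hand-in returned no verdict, and I did not re-measure the other objects afterwards.

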